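Load the tube tray into the sampler

ROBOT

A 7-joint arm with a two-finger parallel gripper is mounted at the origin on the work surface. World frame = base frame: x ahead of the robot, y to its left, z up, the work surface at z = 0. Lengths are in m, angles in rad, forces in N, time in s.
With the tool pointing down it reaches from about 0.35 to 0.9 m from the base axis. Payload 8.1 kg.
Tool frame: the origin (TCP) lies on the centre line of the jaws, within the pads' length; the fingertips stand 14 mm ahead of it and the grasp point (between the pads) lies 5 mm behind it; z points along the fingers, y is the direction in which the jaws open and shut (so a half turn about z gives the same grasp; the last joint's range is limited). The gripper opens to 92 mm and grips with 3 to 60 N. Pads are 19 mm wide; open, the fingers measure 130 mm over their backs; the gripper's body (75 mm by 190 mm) begins 47 mm behind the grasp point.
Start: joints at [-1.322, 0.434, 0.025, 1.573, -0.012, 1.134, -0.075], TCP at [0.215, 0.587, 0.241] pointing down, gripper open.
Joint ranges: [-2.62, 2.62], [-0.44, 2.09], [-1.27, 1.32], [0.08, 2.57], [-1.32, 4.46], [0.12, 2], [-2.74, 2.74]. Speed limits (rad/s): [2.22, 2.22, 3.01, 3.01, 3.14, 3.14, 3.14].

INTERFACE

Orientations are given as a rotation vector (axis times angle).
In Python, from cell import arm, optics gives the robot as it stands.
- The arm moves only by the shell command python3 -m creep 'ROWS' [FORCE]. ROWS is JSON, a list of rows, each an object with "translation": the shift along the tool's x, y, z in m, a list of three; "rot": the turn, a rotation vector about the tool's x, y, z in degrees, a list of three; "jaw": the finger opening in m, from 0 to 0.0918. In form: [{"translation": [x, y, z], "rot": [wx, wy, wz], "jaw": jaw}, ...]. A call has 1 to 12 rows; each row shifts and turns the commanded pose from where the row before left it, along the tool's axes as they then stand; what a row does not reach is not made up. A row lasts 1/12 s, in which the tool goes at most 41.7 mm and 7.16 degrees, less where a joint would pass 70% of its speed; a pose out of reach is approached as far as the arm can. A call is refused whole if a number of a shift passes 0.0417 or a number of a turn 7.16, either way. A call with a gripper value outside its range is refused whole. The fingers move at their own pace and stop on an object; FORCE is the grip in N (left out, the last holds). Time passes only in rows, so rows that do not move let the fingers close. It gives the time, the measured TCP pose, the force and the opening at its end, in the units of the state.
- arm.observe(): the state, without advancing time (a new reading comes with each control period).
- optics.get_image(name): name is "scene" or "side" or "wrist"; returns the picture (400x640x3 uint8, red, green, blue); there is no depth.
- optics.camera_info(name): a dict with "fx", "fy", "cx", "cy" (pixels), "k1" (the pictures are not rectified: a ray, as slopes to the right and down, at radius r is drawn at 1 + k1 r^2 times it, then the intrinsics apply), "R" (3x3) and "t" (3): a world point X has camera coordinates R X + t. Camera axes: x right, y down, z forward; pixel columns grow to the right and rows downward; lengths in m; the calibration is good to about 2 mm. A picture is of the moment at which its call begins: read the wrist's pose just before it. camera_info takes no time and is no camera call; for the wrist camera it gives the pose at the moment of the call.
- arm.sign_off(): hands the job in, once; it reports no verdict.
Trained networks look in the newest picture that a camera, given by its name, has taken for a name from the list of things; names that differ only in an ending like _2 or _b are one class to them, and where a whole thing is asked for, a point or a joint stands for the part that bears it (a point fixed in the world has none). Each returns a list of dicts, best first, with "score" (0 to 1); they miss things now and then, are a little off and sometimes report something else, mostly with a low value. They report only what shows in the picture. A call takes as long as a camera call. They do not tell look-alikes from the thing itself.
- optics.boxes_of(camera, thing): "location" ([column, row] in pixels, amid what is visible of it).
- optics.pinpoint(camera, thing): "location" ([column, row] in pixels: a listed point, or the origin of a listed thing).
The state is a dict: "clock": time; "joints": joint angles; "dq": joint speeds; "joint_efforts": joint torques, N m; "position": TCP position; "ee_rot": TCP orientation; "force": force on the tool from outside, world axes, zero at the start; "ft_torque": the same for the moment, N m; "width": opening from 0.0 (shut) to 1.0 (fully open).
Only numpy, scipy, OpenCV 4.12 (cv2) and the standard library are available. Lean on these libraries where they do the work, as an engineer would, in place of code of your own. Each camera call takes 0.05 s, during which the arm holds its last target.

TASK

Load the sampler: with a fingertip, gently and slowly push the tube tray by the plate at its tail along the deck's rails towards the analyser until you feel it drop into its locating notches, flat and fully home, and then press the round start key on the control pod fully down and let it go. Only push: do not pinch or lift the tray, keep the tubes standing in it, and leave everything else on the bench where it is.

Things in the scene. Friction and masses are not known exactly. Their poses are not given: they have to be found in the camera images.
- deck: The sampler, fixed: a straight low loading deck running into the mouth of a white analyser cabinet (360 x 280 x 285 mm tall) at its right end. Origin on the bench; y along the deck, away from the cabinet (about world +y), x across. Deck 150 mm wide, y -262 (cabinet) to 240 mm (open end). Its two side walls are 8 mm thick, tops 62 mm above the bench, 134 mm clear between them; the tray slides between.
- deck_home (a point): Locating position: the tray's origin lies here when all four lugs are down in their notches; deck frame x 0, y -100, z 38 mm, axes as the deck's. The four tracks that carry the tray are 45 mm above the bench; each has one notch 18 mm long, 7 mm deep, with upright ends. A rubber buffer closes the cabinet end 28 mm beyond the leading edge of a tray that is home.
- tray: Loose tube tray, about 0.55 kg: bare steel board 130 x 220 x 8 mm on four black lugs 10 mm tall. Origin mid-board, level with the lugs' undersides; y to the tail, parallel to the deck's y. Board top 18 mm above the origin. Origin 45 mm above the bench while riding on the tracks, 38 mm once dropped home. It starts 60 to 160 mm short of home and slides with about 2 to 6 N.
- tray_lug (a point): Underside of a trailing lug (tray frame x 34, y 85 mm). Lugs are 12 mm long; the trailing pair (x +-34) runs on the inner tracks, the leading pair (x +-56, y -85) on the outer ones, so the tray drops only when all four are over their own notches. Pushed at 5 cm/s or less it falls in by its own weight, 7 mm, and the notch ends then stop it dead; pushed fast it can skip over.
- tray_push (a point): Centre of the outer (+y) face of the upright plate at the tray's tail, to be pushed towards the tray's -y: 70 mm wide, 6 mm thick, 36 mm tall, standing on the board, face flush with the board's end, 110 mm from the tray's origin. The point is 18 mm above the board's top. A white block with the tubes (56 mm wide, 42 mm tall) stands on the board ahead of it, from y -101 to 51 mm in the tray frame.
- start_key (a joint): How far the start key is pressed, in m: 0 up, 0.006 fully down. It springs back when let go; fully down takes about 4 N. It counts as pressed beyond 0.004.
- start_key_top (a point): Centre of the top of the start key, a round grey push button of 26 mm diameter in a grey housing on the control pod (50 x 130 mm, 44 mm high, with a small screen) at the near side of the deck's open end; deck frame x -101, y 128 mm. Press it straight down.
- tube0: Loose capped sample tube standing in a hole of the tray: 13 mm diameter, 85 mm tall with its blue 16 mm cap; origin at the centre of its foot, on the board (in the tray's frame x -12 mm, y -85 mm). To be left standing.
- tube1: Loose capped sample tube standing in a hole of the tray: 13 mm diameter, 85 mm tall with its blue 16 mm cap; origin at the centre of its foot, on the board (in the tray's frame x 12 mm, y -61 mm). To be left standing.
- tube2: Loose capped sample tube standing in a hole of the tray: 13 mm diameter, 85 mm tall with its blue 16 mm cap; origin at the centre of its foot, on the board (in the tray's frame x -12 mm, y -37 mm). To be left standing.
- tube3: Loose capped sample tube standing in a hole of the tray: 13 mm diameter, 85 mm tall with its blue 16 mm cap; origin at the centre of its foot, on the board (in the tray's frame x 12 mm, y -13 mm). To be left standing.
- cup_a: Loose specimen cup with red screw lid, 66 mm diameter, 72 mm tall, origin at the centre of its foot; standing on the bench close to the near side of the deck, between the control pod and the cabinet. To be left alone.
- cup_b: Loose specimen cup with red screw lid, 66 mm diameter, 72 mm tall, origin at the centre of its foot; standing on the bench close to the far side of the deck. To be left alone.
- cup_c: Loose specimen cup with red screw lid, 66 mm diameter, 72 mm tall, origin at the centre of its foot; standing on the bench some 60 to 90 mm beyond the deck's open end. To be left alone.
- marker: Loose marker pen, 130 mm long, 16 mm thick, lying on the bench beyond the far side of the deck; origin at its middle, on the bench. To be left alone.
- tip_box: Loose grey box of pipette tips, 122 x 87 x 68 mm tall, origin at the centre of its underside; standing on the bench at the near side of the deck, beside the cabinet. To be left alone.
There are look-alikes about, which are no part of the job. What is shaped like the tube0 but yellow is not meant.

How it is judged:
By the outcome, as a careful person would: the job done as asked, in the order asked, and still so for the second after the job is handed in, with the robot touching nothing.
It also fails if it takes over 45 s, if anything falls off the work surface, if the arm or the gripper's body presses on something with over 40 N, if the wrist force passes 120 N, or if a joint passes its speed limit or range.

## Working session

There is one attempt and no reset: what is moved stays moved. The work goes in short steps, Python scripts to look and compute and a shell command to move; the robot and the scene stay as the last step left them, time stands still between calls to the robot, and variables do not carry over. Pictures are saved under pics/ and viewed, and the job is handed in when it is done.

```bash
mkdir -p pics; ls; python3 - <<'E'
from cell import arm, optics
import cv2
print(arm.observe())
for c in ["scene","side","wrist"]:
    im=optics.get_image(c); cv2.imwrite(f"pics/{c}0.png",im[:,:,::-1])
    print(c,optics.camera_info(c))
    for t in ["tray_push","start_key_top","deck_home","tray","deck","tube0","cup_a","tray_lug"]:
        print(t,[(round(d["score"],2),[round(v) for v in d["location"]]) for d in optics.pinpoint(c,t)][:4])
print(arm.observe()["clock"])
E
```

```text
pics
{'clock': 0.0, 'joints': array([-1.32155921,  0.43518194,  0.02497241,  1.57411683, -0.01159676,
        1.13397118, -0.07512044]), 'dq': array([ 0.00043027, -0.00101327,  0.00117086, -0.00105316, -0.00094134,
        0.00102086,  0.00014856]), 'joint_efforts': array([-1.18351414e-03, -6.67831779e+01,  9.84234139e-01, -3.14480710e+01,
       -6.06541126e-02,  4.27555607e-02,  2.03461736e-04]), 'position': array([0.21527317, 0.5862334 , 0.2399628 ]), 'ee_rot': array([-5.49932725e-01, -3.09295488e+00,  2.39852831e-03]), 'force': array([ 0.23872516, -0.38728351, -0.52551486]), 'ft_torque': array([-0.03819088,  0.03067369,  0.01113781]), 'width': 1.0024262892779336}
scene {'fx': 452.6807791936667, 'fy': 452.6807791936667, 'cx': 327.3329539797252, 'cy': 201.91714716723996, 'k1': -0.02441632075810297, 'R': array([[-0.7885573 ,  0.61481804, -0.01327281],
       [ 0.51355301,  0.64649639, -0.56418589],
       [-0.33829084, -0.45170919, -0.8255411 ]]), 't': array([ 0.42917347, -0.28270364,  1.14788285])}
tray_push [(0.76, [340, 236])]
start_key_top [(0.59, [371, 202])]
deck_home [(0.72, 
[... 562 characters left out ...]
83])}
tray_push []
start_key_top [(0.44, [350, 214])]
deck_home [(0.79, [320, 153])]
tray [(0.97, [308, 191])]
deck []
tube0 [(0.63, [252, 187])]
cup_a [(0.93, [369, 188]), (0.83, [271, 160]), (0.76, [308, 313]), (0.48, [322, 153])]
tray_lug [(0.56, [285, 219])]
wrist {'fx': 344.33655593440994, 'fy': 344.33655593440994, 'cx': 314.81553356155723, 'cy': 201.37612681529745, 'k1': -0.025042655014315057, 'R': array([[ 0.34460754,  0.93874627,  0.00104338],
       [ 0.90297467, -0.33177952,  0.2730551 ],
       [ 0.25667563, -0.0931547 , -0.96199783]]), 't': array([-0.62509451, -0.03564593,  0.38888578])}
tray_push []
start_key_top []
deck_home []
tray []
deck []
tube0 []
cup_a []
tray_lug []
1.35
```

View pics/scene0.png

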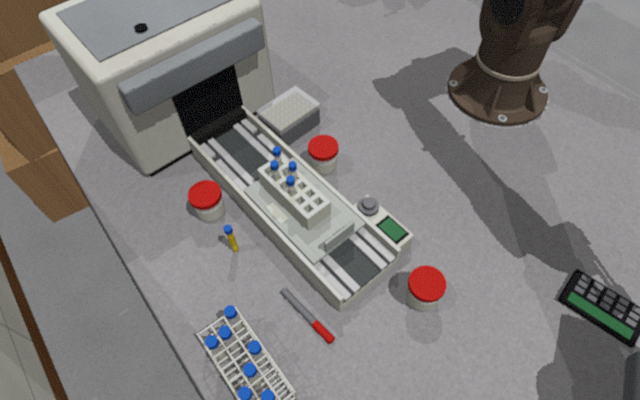

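View pics/side0.png

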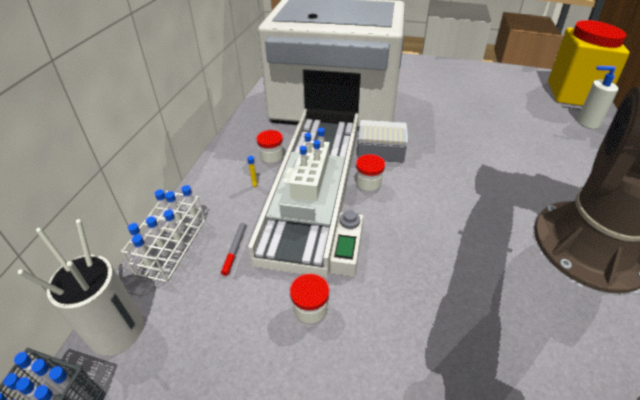

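View pics/wrist0.png

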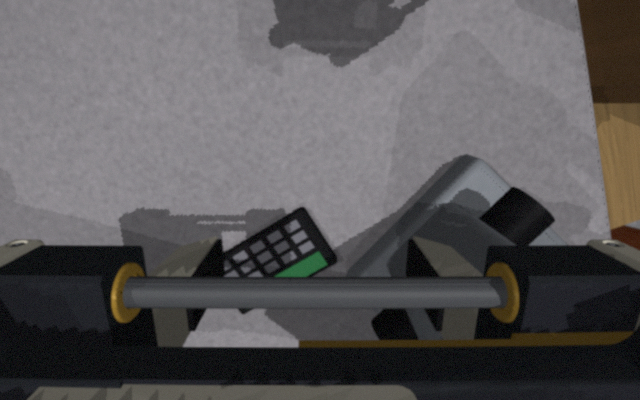

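```bash
python3 - <<'E'
import cv2
a=cv2.imread("pics/scene0.png")[130:320,180:440]; b=cv2.imread("pics/side0.png")[110:290,230:390]
cv2.imwrite("pics/c1.png",cv2.resize(a,None,fx=3,fy=3,interpolation=cv2.INTER_CUBIC))
cv2.imwrite("pics/c2.png",cv2.resize(b,None,fx=3.3,fy=3.3,interpolation=cv2.INTER_CUBIC))
E
```

```text
(no output)
```

View pics/c1.png

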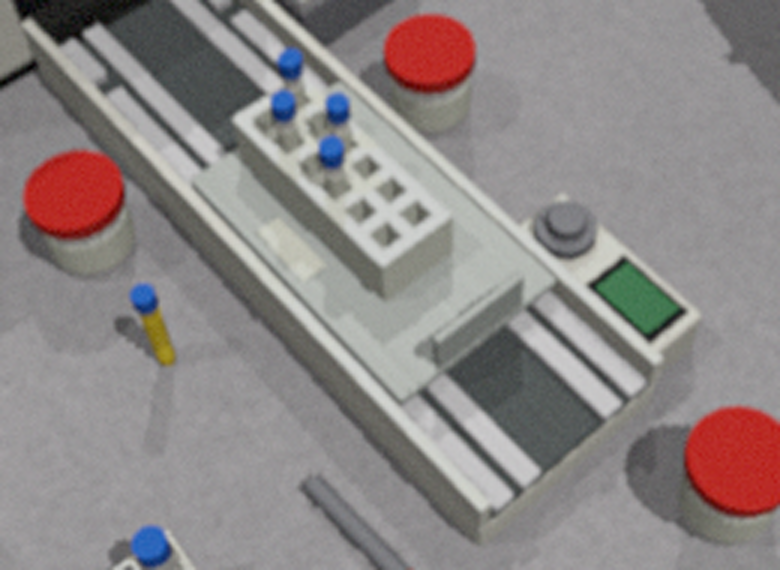

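View pics/c2.png

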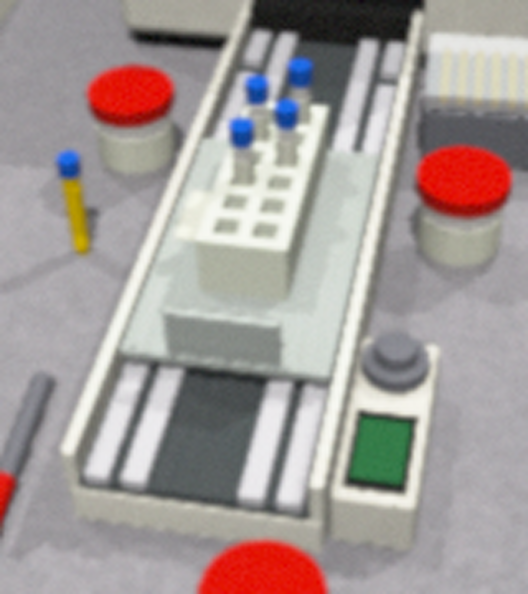

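```bash
cat > h.py <<'E'
import numpy as np
from scipy.optimize import least_squares
from cell import optics
def proj(c,X):
    p=np.asarray(X)@np.array(c["R"]).T+np.array(c["t"]); s=p[...,:2]/p[...,2:]
    r2=(s**2).sum(-1,keepdims=True); s=s*(1+c["k1"]*r2)
    return s*[c["fx"],c["fy"]]+[c["cx"],c["cy"]]
def tri(obs):
    f=lambda X: np.concatenate([proj(c,X)-uv for c,uv in obs])
    r=least_squares(f,[0.6,0,0.05]); return r.x,np.abs(r.fun).max()
def d2w(p,P):
    c,s=np.cos(p[2]),np.sin(p[2]); P=np.asarray(P,float)
    return np.stack([p[0]+c*P[...,0]-s*P[...,1],p[1]+s*P[...,0]+c*P[...,1],P[...,2]],-1)
E
python3 - <<'E'
from h import *
S=optics.camera_info("scene");D=optics.camera_info("side")
a=lambda u,v:np.array([180+u/3,130+v/3]); b=lambda u,v:np.array([230+u/3.3,110+v/3.3])
pts={"key":(a(567,218),b(398,350)),"farwall":(a(480,515),b(68,450)),"nearwall":(a(660,355),b(327,487)),
"bl":(a(400,397),b(122,352)),"br":(a(553,280),b(328,378)),"pl":(a(437,345),b(167,315)),"pr":(a(522,283),b(281,328))}
for k,(u,v) in pts.items(): print(k,tri([(S,u),(D,v)]))
# deck fit, key z free
m={"farwall":[.075,.24,.062],"nearwall":[-.075,.24,.062]}
def f(p):
    r=[]
    for k,P in list(m.items())+[("key",[-.101,.128,p[3]])]:
        w=d2w(p,P); r+=[proj(S,w)-pts[k][0],proj(D,w)-pts[k][1]]
    r+=[proj(S,d2w(p,[0,-.1,.038]))-[259,168],proj(D,d2w(p,[0,-.1,.038]))-[320,153]]
    return np.concatenate(r)
r=least_squares(f,[.6,0.1,0,.05]); print(r.x,r.fun.round(1))
p=r.x
def g(q):
    x=[]
    for k,P in {"bl":[.065,.11,.063],"br":[-.065,.11,.063],"pl":[.035,.11,.099],"pr":[-.035,.11,.099]}.items():
        w=d2w(p,np.array(P)+[0,q[0],q[1]]); x+=[proj(S,w)-pts[k][0],proj(D,w)-pts[k][1]]
    return np.concatenate(x)
r=least_squares(g,[0,0]); print("tray y in deck, dz",r.x,r.fun.round(1))
print("push",d2w(p,[0,r.x[0]+.11,.081]),"home push",d2w(p,[0,.01,.074]),"key",d2w(p,[-.101,.128,p[3]]))
for n,u,v in [("cupc",(427,284),(310,290)),("cupa",(323,148),(370,165))]: print(n,tri([(S,u),(D,v)]))
E
```

```text
key (array([0.50941932, 0.08913934, 0.06111911]), np.float64(0.3020714605325452))
farwall (array([0.67866716, 0.20865427, 0.05649996]), np.float64(1.545841880560772))
nearwall (array([0.52906499, 0.1989874 , 0.05781788]), np.float64(0.15722511932284533))
bl (array([0.67215288, 0.12430312, 0.05796738]), np.float64(0.6187254500739527))
br (array([0.54599946, 0.1181305 , 0.05794658]), np.float64(0.3073903956727406))
pl (array([0.64263354, 0.123332  , 0.09204647]), np.float64(0.5179140777409543))
pr (array([0.57530434, 0.12058882, 0.09227127]), np.float64(1.1515668392681278))
[ 0.61831074 -0.03358536  0.05998411  0.06023743] [ 0.5 -1.9 -2.   0.   1.2 -0.3 -0.4 -0.3 -0.5  0.3  0.1 -0.3  0.1  1.2
  0.8 -0.5]
tray y in deck, dz [ 0.04504457 -0.00659278] [-0.4  1.9 -0.4  0.2  0.4 -0.1  1.2  0.2 -0.6 -0.2 -1.   0.2 -0.  -2.1
  0.   0.4]
push [0.6090161  0.12118036 0.081     ] home push [ 0.61771125 -0.02360335  0.074     ] key [0.50981902 0.08812967 0.06023743]
cupc (array([0.5437833 , 0.28108748, 0.06705793]), np.float64(0.9003431148532854))
cupa (array([ 0.49530614, -0.07636598,  0.06486812]), np.float64(0.10702962584625197))
```

Candidates, in scene-camera pixels:
- **Push plate:** (340,236), the upright plate at the tail of the board in the deck.
- **Start key:** the round grey button at (369,203). The green screen at (392,230) and the calculator at (600,305) are not it.
- **Tubes:** the four blue-capped ones in the tray, at (276,152), (274,166), (292,167) and (290,181). The yellow tube at (231,238) and the rack at bottom left are look-alikes.

The crops confirm the plate and the key. Next I turn the tool, shut the jaws and move over to the tail.

```bash
python3 -m creep '[{"translation":[0,0,0],"rot":[0,0,6.65],"jaw":0},{"translation":[0,0,0],"rot":[0,0,6.65],"jaw":0},{"translation":[0,0,0],"rot":[0,0,6.65],"jaw":0},{"translation":[0,0,0],"rot":[0,0,6.65],"jaw":0},{"translation":[0,0,0],"rot":[0,0,6.65],"jaw":0},{"translation":[0,0,0],"rot":[0,0,6.65],"jaw":0},{"translation":[0,0,0],"rot":[0,0,6.65],"jaw":0},{"translation":[0,0,0],"rot":[0,0,6.65],"jaw":0},{"translation":[0,0,0],"rot":[0,0,6.65],"jaw":0},{"translation":[0,0,0],"rot":[0,0,6.65],"jaw":0}]' 20
```

```text
clock: 2.18
position: [0.2153, 0.5867, 0.2408]
ee_rot: [-2.162, -2.279, -0.0]
force: [0.7, 0.2, -0.1]
width: 0.327
```

```bash
python3 -m creep '[{"translation":[-0.03,0.024,0],"rot":[0,0,0],"jaw":0},{"translation":[-0.03,0.024,0],"rot":[0,0,0],"jaw":0},{"translation":[-0.03,0.024,0],"rot":[0,0,0],"jaw":0},{"translation":[-0.03,0.024,0],"rot":[0,0,0],"jaw":0},{"translation":[-0.03,0.024,0],"rot":[0,0,0],"jaw":0},{"translation":[-0.03,0.024,0],"rot":[0,0,0],"jaw":0},{"translation":[-0.03,0.024,0],"rot":[0,0,0],"jaw":0},{"translation":[-0.03,0.024,0],"rot":[0,0,0],"jaw":0},{"translation":[-0.03,0.024,0],"rot":[0,0,0],"jaw":0},{"translation":[-0.03,0.024,0],"rot":[0,0,0],"jaw":0},{"translation":[-0.03,0.024,0],"rot":[0,0,0],"jaw":0},{"translation":[-0.03,0.024,0],"rot":[0,0,0],"jaw":0}]' 20
python3 - <<'E'
from cell import arm, optics
import cv2,numpy as np
s=arm.observe();c=optics.camera_info("wrist");im=optics.get_image("wrist");cv2.imwrite("pics/w1.png",im[:,:,::-1])
print(s["position"],s["ee_rot"],s["clock"])
for t in ["tray_push","start_key_top"]:
    print(t,optics.pinpoint("wrist",t)[:2])
np.savez("w1.npz",**{k:np.array(v) for k,v in c.items()})
E
```

```text
clock: 3.18
position: [0.5249, 0.2427, 0.241]
ee_rot: [-2.155, -2.285, -0.001]
force: [0.4, -0.3, 0.4]
width: 0.004
[0.52485989 0.2426578  0.24096625] [-2.15537101e+00 -2.28544055e+00 -8.78867329e-04] 3.1833
tray_push [{'location': [481.0, 237.7], 'score': 0.68}]
start_key_top []
```

View pics/w1.png

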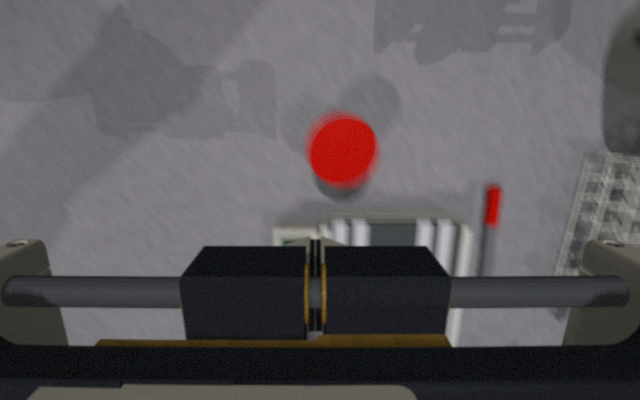

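```bash
python3 -m creep '[{"translation":[-0.0235,0.0196,0],"rot":[0,0,0],"jaw":0},{"translation":[-0.0235,0.0196,0],"rot":[0,0,0],"jaw":0},{"translation":[-0.0235,0.0196,0],"rot":[0,0,0],"jaw":0},{"translation":[-0.0235,0.0196,0],"rot":[0,0,0],"jaw":0},{"translation":[0,0,0.03],"rot":[0,0,0],"jaw":0},{"translation":[0,0,0.03],"rot":[0,0,0],"jaw":0},{"translation":[0,0,0.03],"rot":[0,0,0],"jaw":0},{"translation":[0,0,0.03],"rot":[0,0,0],"jaw":0},{"translation":[0,0,0.02],"rot":[0,0,0],"jaw":0},{"translation":[0,0,0],"rot":[0,0,0],"jaw":0}]' 20
python3 - <<'E'
from cell import arm, optics
import cv2
s=arm.observe();print(s["position"],s["force"],s["clock"])
a=optics.get_image("scene")[100:320,180:440,::-1]; b=optics.get_image("side")[80:300,220:400,::-1]
a=cv2.resize(a,None,fx=1.75,fy=1.75);b=cv2.resize(b,None,fx=1.75,fy=1.75)
cv2.imwrite("pics/d1.png",cv2.hconcat([a,b]))
E
```

```text
clock: 4.17
position: [0.6041, 0.1559, 0.0963]
ee_rot: [-2.151, -2.284, 0.01]
force: [-0.0, -0.3, -1.0]
width: 0.003
[0.60413278 0.15588855 0.09630674] [-0.00691189 -0.29422265 -0.95192845] 4.1667
```

View pics/d1.png

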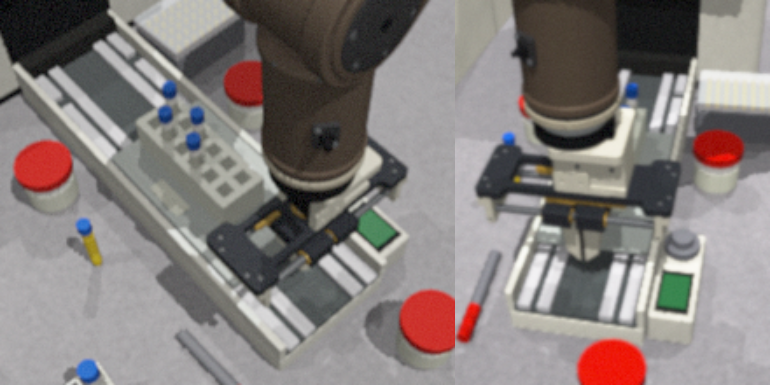

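```bash
python3 -m creep '[{"translation":[0,0.003,0.0075],"rot":[0,0,0],"jaw":0},{"translation":[-0.003,0,0],"rot":[0,0,0],"jaw":0},{"translation":[-0.003,0,0],"rot":[0,0,0],"jaw":0},{"translation":[-0.003,0,0],"rot":[0,0,0],"jaw":0},{"translation":[-0.002,0,0],"rot":[0,0,0],"jaw":0},{"translation":[-0.002,0,0],"rot":[0,0,0],"jaw":0},{"translation":[-0.002,0,0],"rot":[0,0,0],"jaw":0},{"translation":[-0.002,0,0],"rot":[0,0,0],"jaw":0},{"translation":[-0.002,0,0],"rot":[0,0,0],"jaw":0},{"translation":[-0.002,0,0],"rot":[0,0,0],"jaw":0},{"translation":[-0.002,0,0],"rot":[0,0,0],"jaw":0},{"translation":[-0.002,0,0],"rot":[0,0,0],"jaw":0}]' 20
```

```text
clock: 5.27
position: [0.612, 0.1311, 0.0933]
ee_rot: [-2.154, -2.286, -0.002]
force: [-0.9, 3.8, 1.4]
width: 0.003
```

```bash
python3 -m creep '[{"translation":[0.003,-0.002,0.002],"rot":[0,0,0],"jaw":0},{"translation":[0,-0.001,0.003],"rot":[0,0,0],"jaw":0},{"translation":[-0.002,0,0],"rot":[0,0,0],"jaw":0},{"translation":[-0.002,0,0],"rot":[0,0,0],"jaw":0},{"translation":[-0.003,0,0],"rot":[0,0,0],"jaw":0},{"translation":[-0.003,0,0],"rot":[0,0,0],"jaw":0},{"translation":[-0.003,0,0],"rot":[0,0,0],"jaw":0},{"translation":[-0.003,0,0],"rot":[0,0,0],"jaw":0},{"translation":[-0.003,0,0],"rot":[0,0,0],"jaw":0},{"translation":[-0.003,0,0],"rot":[0,0,0],"jaw":0},{"translation":[-0.003,0,0],"rot":[0,0,0],"jaw":0},{"translation":[-0.003,0,0],"rot":[0,0,0],"jaw":0}]' 20
```

```text
clock: 6.27
position: [0.6106, 0.1046, 0.0883]
ee_rot: [2.156, 2.285, 0.0]
force: [0.3, 2.5, -1.4]
width: 0.006
```

```bash
python3 -m creep '[{"translation":[-0.003,0,0],"rot":[0,0,0],"jaw":0},{"translation":[-0.003,0,0],"rot":[0,0,0],"jaw":0},{"translation":[-0.003,0,0],"rot":[0,0,0],"jaw":0},{"translation":[-0.003,0,0],"rot":[0,0,0],"jaw":0},{"translation":[-0.003,0,0],"rot":[0,0,0],"jaw":0},{"translation":[-0.003,0,0],"rot":[0,0,0],"jaw":0},{"translation":[-0.003,0,0],"rot":[0,0,0],"jaw":0},{"translation":[-0.003,0,0],"rot":[0,0,0],"jaw":0},{"translation":[-0.003,0,0],"rot":[0,0,0],"jaw":0},{"translation":[-0.003,0,0],"rot":[0,0,0],"jaw":0},{"translation":[-0.003,0,0],"rot":[0,0,0],"jaw":0},{"translation":[-0.003,0,0],"rot":[0,0,0],"jaw":0}]' 20; python3 -m creep '[{"translation":[-0.003,0,0],"rot":[0,0,0],"jaw":0},{"translation":[-0.003,0,0],"rot":[0,0,0],"jaw":0},{"translation":[-0.003,0,0],"rot":[0,0,0],"jaw":0},{"translation":[-0.003,0,0],"rot":[0,0,0],"jaw":0},{"translation":[-0.003,0,0],"rot":[0,0,0],"jaw":0},{"translation":[-0.003,0,0],"rot":[0,0,0],"jaw":0},{"translation":[-0.003,0,0],"rot":[0,0,0],"jaw":0},{"translation":[-0.003,0,0],"rot":[0,0,0],"jaw":0},{"translation":[-0.003,0,0],"rot":[0,0,0],"jaw":0},{"translation":[-0.003,0,0],"rot":[0,0,0],"jaw":0},{"translation":[-0.003,0,0],"rot":[0,0,0],"jaw":0},{"translation":[-0.003,0,0],"rot":[0,0,0],"jaw":0}]' 20
```

```text
clock: 7.27
position: [0.6127, 0.0687, 0.0882]
ee_rot: [2.156, 2.285, 0.0]
force: [0.8, 3.4, -1.8]
width: 0.006
clock: 8.27
position: [0.6147, 0.0327, 0.0882]
ee_rot: [-2.156, -2.285, 0.0]
force: [-0.1, 3.2, -1.4]
width: 0.007
```

```bash
python3 -m creep '[{"translation":[-0.0025,0,0],"rot":[0,0,0],"jaw":0},{"translation":[-0.0025,0,0],"rot":[0,0,0],"jaw":0},{"translation":[-0.0025,0,0],"rot":[0,0,0],"jaw":0},{"translation":[-0.0025,0,0],"rot":[0,0,0],"jaw":0},{"translation":[-0.0025,0,0],"rot":[0,0,0],"jaw":0},{"translation":[-0.0025,0,0],"rot":[0,0,0],"jaw":0},{"translation":[-0.0025,0,0],"rot":[0,0,0],"jaw":0},{"translation":[-0.0025,0,0],"rot":[0,0,0],"jaw":0},{"translation":[-0.0025,0,0],"rot":[0,0,0],"jaw":0},{"translation":[-0.0025,0,0],"rot":[0,0,0],"jaw":0},{"translation":[-0.0025,0,0],"rot":[0,0,0],"jaw":0},{"translation":[-0.0025,0,0],"rot":[0,0,0],"jaw":0}]' 20
python3 -m creep '[{"translation":[-0.0015,0,0],"rot":[0,0,0],"jaw":0},{"translation":[-0.0015,0,0],"rot":[0,0,0],"jaw":0},{"translation":[-0.0015,0,0],"rot":[0,0,0],"jaw":0},{"translation":[-0.0015,0,0],"rot":[0,0,0],"jaw":0}]' 20
```

```text
clock: 9.27
position: [0.6165, 0.0028, 0.0882]
ee_rot: [-2.156, -2.285, -0.0]
force: [0.5, 1.9, -1.4]
width: 0.009
clock: 9.6
position: [0.6168, -0.0029, 0.0882]
ee_rot: [-2.156, -2.285, -0.0]
force: [-0.6, 2.4, -1.6]
width: 0.004
```

```bash
python3 -m creep '[{"translation":[-0.0015,0,0],"rot":[0,0,0],"jaw":0},{"translation":[-0.0015,0,0],"rot":[0,0,0],"jaw":0},{"translation":[-0.0015,0,0],"rot":[0,0,0],"jaw":0}]' 20
python3 -m creep '[{"translation":[-0.0015,0,0],"rot":[0,0,0],"jaw":0},{"translation":[-0.0015,0,0],"rot":[0,0,0],"jaw":0}]' 20
```

```text
clock: 9.85
position: [0.6171, -0.0075, 0.0882]
ee_rot: [-2.156, -2.285, -0.0]
force: [0.3, 2.6, -0.9]
width: 0.006
clock: 10.02
position: [0.6173, -0.0108, 0.0883]
ee_rot: [2.156, 2.285, -0.0]
force: [0.5, 3.0, -0.1]
width: 0.006
```

```bash
python3 -m creep '[{"translation":[-0.0015,0,0],"rot":[0,0,0],"jaw":0},{"translation":[-0.0015,0,0],"rot":[0,0,0],"jaw":0}]' 20
```

```text
clock: 10.18
position: [0.6175, -0.0133, 0.0883]
ee_rot: [-2.156, -2.285, -0.001]
force: [-0.8, 2.6, -0.9]
width: 0.004
```

```bash
python3 -m creep '[{"translation":[-0.0015,0,0],"rot":[0,0,0],"jaw":0},{"translation":[-0.0015,0,0],"rot":[0,0,0],"jaw":0}]' 20
```

```text
clock: 10.35
position: [0.6178, -0.0155, 0.0883]
ee_rot: [-2.155, -2.285, -0.002]
force: [0.1, 8.8, -1.0]
width: 0.005
```

```bash
python3 -m creep '[{"translation":[-0.001,0,0],"rot":[0,0,0],"jaw":0},{"translation":[0,0,0],"rot":[0,0,0],"jaw":0}]' 20
python3 - <<'E'
from cell import arm, optics
import cv2
a=optics.get_image("scene")[100:320,180:440,::-1]; b=optics.get_image("side")[80:300,220:400,::-1]
a=cv2.resize(a,None,fx=1.75,fy=1.75,interpolation=2);b=cv2.resize(b,None,fx=1.75,fy=1.75,interpolation=2)
cv2.imwrite("pics/d2.png",cv2.hconcat([a,b]))
E
```

```text
clock: 10.52
position: [0.6178, -0.0155, 0.0883]
ee_rot: [-2.153, -2.286, -0.003]
force: [-0.6, 7.7, 0.5]
width: 0.007
```

View pics/d2.png

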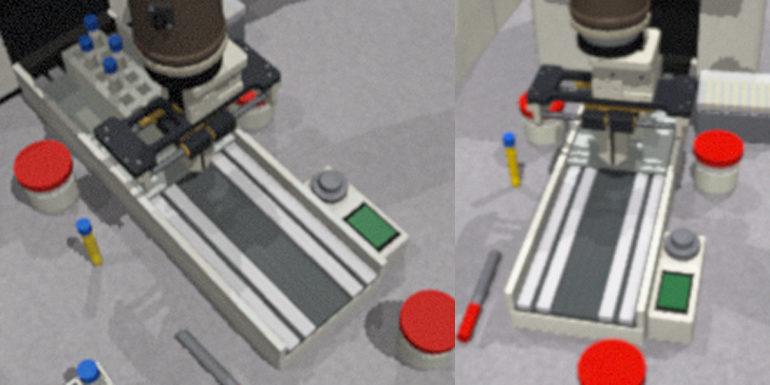

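```bash
python3 -m creep '[{"translation":[0.005,0,0],"rot":[0,0,0],"jaw":0},{"translation":[0.025,0,0],"rot":[0,0,0],"jaw":0},{"translation":[0,0,-0.025],"rot":[0,0,0],"jaw":0},{"translation":[0,0,-0.025],"rot":[0,0,0],"jaw":0},{"translation":[0.027,-0.034,0],"rot":[0,0,0],"jaw":0},{"translation":[0.027,-0.034,0],"rot":[0,0,0],"jaw":0},{"translation":[0.026,-0.034,0],"rot":[0,0,0],"jaw":0},{"translation":[0,0,0],"rot":[0,0,0],"jaw":0}]' 20
python3 - <<'E'
from cell import arm, optics
import cv2
print(arm.observe()["position"])
A=optics.get_image("scene")[:,:,::-1];B=optics.get_image("side")[:,:,::-1]
cv2.imwrite("pics/scene3.png",A);cv2.imwrite("pics/side3.png",B)
for c in ["scene","side"]:
    for t in ["tray_push","tray","start_key_top"]: print(c,t,optics.pinpoint(c,t)[:2])
a=A[60:260,170:400]; b=B[80:260,230:390]
a=cv2.resize(a,None,fx=2,fy=2,interpolation=2);b=cv2.resize(b,(320,400)) if 0 else cv2.resize(b,None,fx=2.2222,fy=2.2222,interpolation=2)[:400,:340]
cv2.imwrite("pics/d3.png",cv2.hconcat([a,b]))
E
```

```text
clock: 11.28
position: [0.5063, 0.0879, 0.1374]
ee_rot: [-2.146, -2.287, 0.005]
force: [-1.4, 1.0, -0.9]
width: 0.008
[0.50633692 0.08793118 0.13736965]
scene tray_push [{'location': [288.6, 190.2], 'score': 0.59}, {'location': [292.6, 124.6], 'score': 0.41}]
scene tray [{'location': [255.0, 169.4], 'score': 0.95}]
scene start_key_top [{'location': [370.2, 205.1], 'score': 0.53}]
side tray_push [{'location': [309.5, 169.4], 'score': 0.97}]
side tray [{'location': [298.8, 172.1], 'score': 0.61}, {'location': [322.0, 152.3], 'score': 0.6}]
side start_key_top [{'location': [350.6, 213.0], 'score': 0.61}]
```

View pics/d3.png

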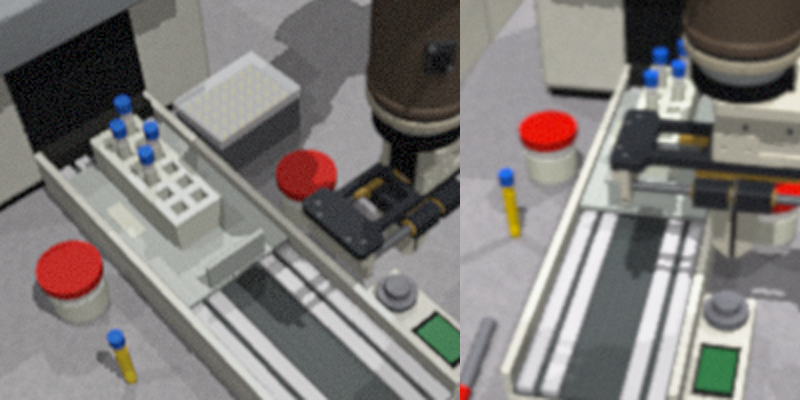

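```bash
python3 - <<'E'
from h import *
S=optics.camera_info("scene");D=optics.camera_info("side")
a=lambda u,v:np.array([170+u/2,60+v/2]); b=lambda u,v:np.array([230+(u-460)/2.2222,80+v/2.2222])
for k,u,v in [("bl",a(194,302),b(582,207)),("br",a(288,243),b(703,213)),("push",np.array([288.6,190.2]),np.array([309.5,169.4]))]: print(k,tri([(S,u),(D,v)]))
p=[.61831,-.03359,.05998]
for dz in (-.005,-.012):
  for k,P in {"bl":[.065,.01,.063],"br":[-.065,.01,.063],"pl":[.035,.01,.099],"pr":[-.035,.01,.099]}.items():
    w=d2w(p,np.array(P)+[0,0,dz]); print(dz,k,((proj(S,w)-[170,60])*2).round(1),((proj(D,w)-[230,80])*2.2222+[460,0]).round(1))
import cv2
A=cv2.imread("pics/scene3.png")[140:220,230:330];cv2.imwrite("pics/e3.png",cv2.resize(A,None,fx=7,fy=7,interpolation=2))
E
```

```text
bl (array([ 0.67739591, -0.0186923 ,  0.05774735]), np.float64(1.4691788152657068))
br (array([ 0.55839992, -0.0246083 ,  0.05882722]), np.float64(1.7031362837781785))
push (array([ 0.62115063, -0.0232965 ,  0.07409269]), np.float64(1.2210173836109277))
-0.005 bl [188.9 306.9] [579.9 202.6]
-0.005 br [290.8 235.6] [706.4 215.8]
-0.005 pl [209.4 268.6] [606.7 177.3]
-0.005 pr [266.1 229.5] [676.8 184.2]
-0.012 bl [189.9 310.8] [580.4 207.9]
-0.012 br [291.  239.7] [706.3 221.1]
-0.012 pl [210.2 272.8] [607.1 182.9]
-0.012 pr [266.5 233.9] [676.8 189.9]
```

View pics/e3.png

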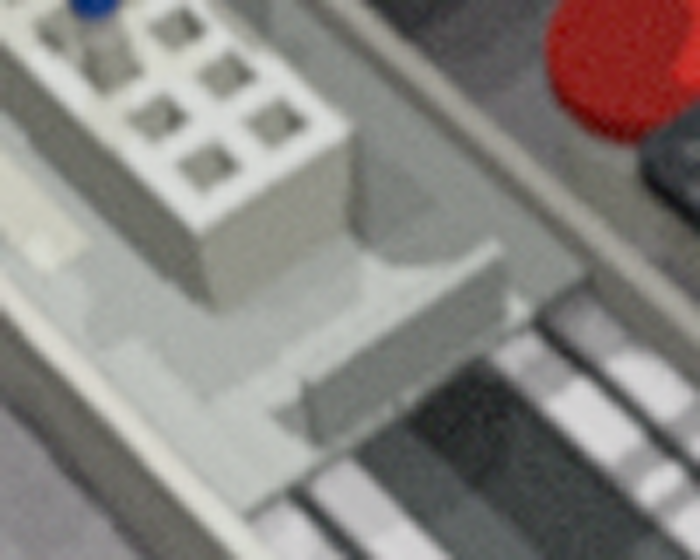

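```bash
python3 - <<'E'
from h import *
from scipy.spatial.transform import Rotation as Ro
from cell import arm
s=arm.observe();c=optics.camera_info("wrist")
C=-np.array(c["R"]).T@c["t"]; Rt=Ro.from_rotvec(s["ee_rot"]).as_matrix()
off=Rt.T@(C-s["position"]); Rc=np.array(c["R"])@Rt
print("cam offset tool",off.round(4)); print(Rc.round(3))
p=[.61831,-.03359,.05998]
for tz in (.2,.25,.3):
  for yy in (-.06,-.1,-.14,-.18,-.22):
    R2=Ro.from_rotvec([-2.153,-2.286,0]).as_matrix(); pos=np.array([.6195-.06*(yy+.035),yy,tz])
    R=Rc@R2.T; t=-R@(pos+R2@off); k=dict(c,R=R,t=t)
    print(tz,yy,proj(k,d2w(p,[[.065,.01,.063],[-.065,.01,.056],[.035,.01,.099],[-.067,.05,.062]])).round(0).tolist())
E
```

```text
cam offset tool [ 0.0726  0.0013 -0.1437]
[[ 0.     1.    -0.001]
 [-0.962 -0.    -0.272]
 [-0.272  0.001  0.962]]
0.2 -0.06 [[392.0, 150.0], [234.0, 149.0], [360.0, 157.0], [227.0, 99.0]]
0.2 -0.1 [[395.0, 99.0], [231.0, 99.0], [362.0, 98.0], [223.0, 45.0]]
0.2 -0.14 [[398.0, 44.0], [228.0, 46.0], [365.0, 35.0], [220.0, -14.0]]
0.2 -0.18 [[401.0, -15.0], [225.0, -12.0], [367.0, -34.0], [216.0, -77.0]]
0.2 -0.22 [[404.0, -78.0], [221.0, -73.0], [369.0, -109.0], [212.0, -145.0]]
0.25 -0.06 [[380.0, 144.0], [246.0, 143.0], [353.0, 148.0], [240.0, 100.0]]
0.25 -0.1 [[383.0, 100.0], [243.0, 100.0], [354.0, 99.0], [237.0, 54.0]]
0.25 -0.14 [[385.0, 54.0], [241.0, 55.0], [356.0, 47.0], [235.0, 5.0]]
0.25 -0.18 [[387.0, 4.0], [239.0, 7.0], [357.0, -9.0], [232.0, -47.0]]
0.25 -0.22 [[389.0, -48.0], [236.0, -45.0], [359.0, -69.0], [230.0, -103.0]]
0.3 -0.06 [[372.0, 139.0], [254.0, 138.0], [348.0, 142.0], [250.0, 101.0]]
0.3 -0.1 [[374.0, 101.0], [253.0, 101.0], [349.0, 100.0], [248.0, 61.0]]
0.3 -0.14 [[375.0, 60.0], [251.0, 61.0], [350.0, 56.0], [246.0, 19.0]]
0.3 -0.18 [[377.0, 18.0], [249.0, 20.0], [351.0, 8.0], [244.0, -26.0]]
0.3 -0.22 [[379.0, -26.0], [247.0, -24.0], [352.0, -42.0], [242.0, -73.0]]
```

```bash
python3 -m creep '[{"translation":[0,0,-0.027],"rot":[0,0,0],"jaw":0},{"translation":[0,0,-0.026],"rot":[0,0,0],"jaw":0},{"translation":[-0.035,0.026,0],"rot":[0,0,0],"jaw":0},{"translation":[-0.035,0.026,0],"rot":[0,0,0],"jaw":0},{"translation":[-0.035,0.026,0],"rot":[0,0,0],"jaw":0},{"translation":[-0.035,0.026,0],"rot":[0,0,0],"jaw":0},{"translation":[0,0,0],"rot":[0,0,0],"jaw":0},{"translation":[0,0,0],"rot":[0,0,0],"jaw":0}]' 20
python3 - <<'E'
from cell import arm, optics
import cv2,numpy as np,pickle
s=arm.observe();c=optics.camera_info("wrist");print(s["position"],s["dq"].round(3).max())
im=np.mean([optics.get_image("wrist").astype(float) for _ in range(4)],0)[:,:,::-1]
cv2.imwrite("pics/w4.png",im);pickle.dump(c,open("w4.pkl","wb"))
cv2.imwrite("pics/w4c.png",cv2.resize(im[80:260,200:430].astype(np.uint8),None,fx=3.3,fy=3.3,interpolation=2))
E
```

```text
clock: 12.35
position: [0.6213, -0.0481, 0.1907]
ee_rot: [2.161, 2.278, -0.002]
force: [-0.5, -0.2, -0.6]
width: 0.003
[ 0.6212684  -0.04805008  0.19068513] 0.045[ WARN:0@29.561] global loadsave.cpp:1063 imwrite_ Unsupported depth image for selected encoder is fallbacked to CV_8U.
```

View pics/w4c.png

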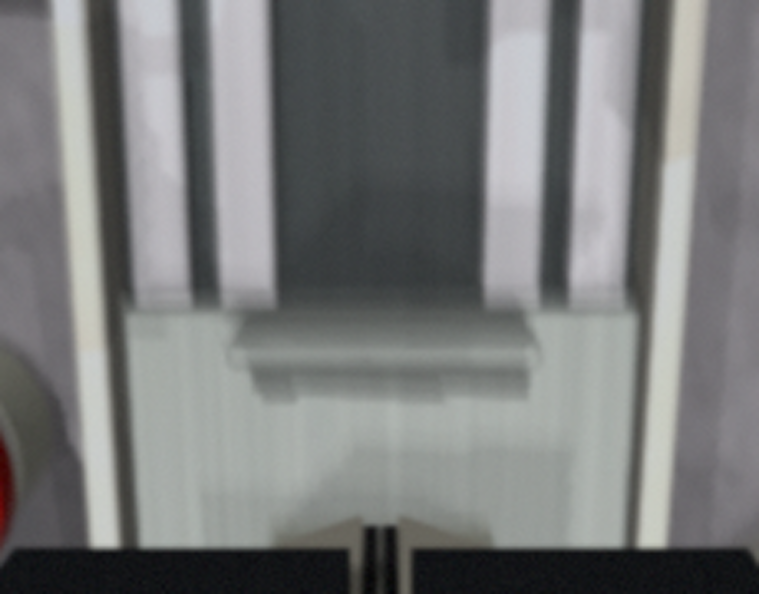

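```bash
python3 -m creep '[{"translation":[0.0356,-0.026,0],"rot":[0,0,0],"jaw":0},{"translation":[0.0356,-0.026,0],"rot":[0,0,0],"jaw":0},{"translation":[0.0356,-0.026,0],"rot":[0,0,0],"jaw":0},{"translation":[0.0356,-0.026,0],"rot":[0,0,0],"jaw":0},{"translation":[0,0,0.03],"rot":[0,0,0],"jaw":0},{"translation":[0,0,0.03],"rot":[0,0,0],"jaw":0},{"translation":[0,0,0.03],"rot":[0,0,0],"jaw":0},{"translation":[0,0,0],"rot":[0,0,0],"jaw":0},{"translation":[0,0,0],"rot":[0,0,0],"jaw":0}]' 20
python3 - <<'E'
from cell import arm, optics
import cv2
print(arm.observe()["position"],arm.observe()["force"])
A=optics.get_image("scene")[:,:,::-1];B=optics.get_image("side")[:,:,::-1]
a=cv2.resize(A[140:260,310:430],None,fx=3.3,fy=3.3,interpolation=2);b=cv2.resize(B[150:270,290:410],None,fx=3.3,fy=3.3,interpolation=2)
cv2.imwrite("pics/k1.png",cv2.hconcat([a,b]))
E
```

```text
clock: 13.3
position: [0.5129, 0.0853, 0.1009]
ee_rot: [-2.153, -2.285, 0.004]
force: [-0.2, -0.4, 0.2]
width: 0.007
[0.51286123 0.08525433 0.10086716] [-0.1803247  -0.43436853  0.20939863]
```

View pics/k1.png

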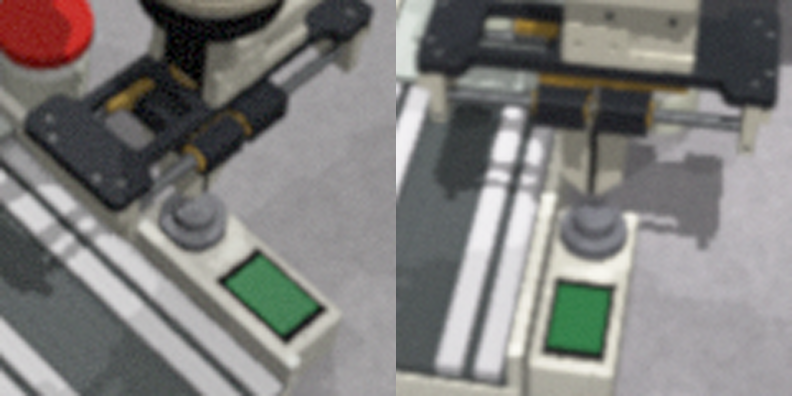

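```bash
python3 -m creep '[{"translation":[0.003,-0.004,0.005],"rot":[0,0,0],"jaw":0},{"translation":[0,0,0.006],"rot":[0,0,0],"jaw":0},{"translation":[0,0,0.006],"rot":[0,0,0],"jaw":0},{"translation":[0,0,0],"rot":[0,0,0],"jaw":0},{"translation":[0,0,0],"rot":[0,0,0],"jaw":0}]' 20
```

```text
clock: 13.82
position: [0.5099, 0.0873, 0.084]
ee_rot: [-2.156, -2.285, 0.001]
force: [0.6, 0.7, 0.2]
width: 0.003
```

```bash
python3 -m creep '[{"translation":[0,0,0.002],"rot":[0,0,0],"jaw":0},{"translation":[0,0,0.002],"rot":[0,0,0],"jaw":0},{"translation":[0,0,0],"rot":[0,0,0],"jaw":0}]' 20;  python3 -m creep '[{"translation":[0,0,0.002],"rot":[0,0,0],"jaw":0},{"translation":[0,0,0],"rot":[0,0,0],"jaw":0}]' 20
```

```text
clock: 14.07
position: [0.5103, 0.0874, 0.0801]
ee_rot: [2.156, 2.285, 0.0]
force: [0.3, 0.7, 2.7]
width: 0.008
clock: 14.23
position: [0.5103, 0.0874, 0.0781]
ee_rot: [2.156, 2.285, 0.0]
force: [0.3, 0.1, 2.6]
width: 0.003
```

```bash
python3 -m creep '[{"translation":[0,0,0.002],"rot":[0,0,0],"jaw":0},{"translation":[0,0,0],"rot":[0,0,0],"jaw":0}]' 20
```

```text
clock: 14.4
position: [0.5103, 0.0874, 0.0761]
ee_rot: [2.156, 2.285, 0.0]
force: [0.7, -0.2, 2.3]
width: 0.002
```

```bash
python3 -m creep '[{"translation":[0,0,0.0015],"rot":[0,0,0],"jaw":0},{"translation":[0,0,0],"rot":[0,0,0],"jaw":0}]' 20; python3 -m creep '[{"translation":[0,0,0.001],"rot":[0,0,0],"jaw":0},{"translation":[0,0,0],"rot":[0,0,0],"jaw":0}]' 20
```

```text
clock: 14.57
position: [0.5103, 0.0874, 0.0747]
ee_rot: [2.156, 2.285, 0.001]
force: [0.8, -0.8, 4.0]
width: 0.003
clock: 14.73
position: [0.5104, 0.0874, 0.0742]
ee_rot: [2.156, 2.285, 0.001]
force: [-1.1, -1.1, 9.8]
width: 0.006
```

```bash
python3 -m creep '[{"translation":[0,0,0],"rot":[0,0,0],"jaw":0},{"translation":[0,0,-0.003],"rot":[0,0,0],"jaw":0},{"translation":[0,0,-0.005],"rot":[0,0,0],"jaw":0},{"translation":[0,0,-0.03],"rot":[0,0,0],"jaw":0},{"translation":[0,0,-0.04],"rot":[0,0,0],"jaw":0},{"translation":[0,0,-0.04],"rot":[0,0,0],"jaw":0},{"translation":[0.035,-0.03,0],"rot":[0,0,0],"jaw":0},{"translation":[0.035,-0.03,0],"rot":[0,0,0],"jaw":0},{"translation":[0.035,-0.03,0],"rot":[0,0,0],"jaw":0},{"translation":[0.035,-0.01,0],"rot":[0,0,0],"jaw":0},{"translation":[0,0,0],"rot":[0,0,0],"jaw":0},{"translation":[0,0,0],"rot":[0,0,0],"jaw":0}]' 20
python3 - <<'E'
from cell import arm, optics
import cv2,numpy as np
from h import *
s=arm.observe();print(s["position"],s["force"],s["clock"])
A=optics.get_image("scene")[:,:,::-1];B=optics.get_image("side")[:,:,::-1]
cv2.imwrite("pics/sceneF.png",A)
a=cv2.resize(A[110:310,180:440],None,fx=1.7,fy=1.7,interpolation=2);b=cv2.resize(B[100:300,220:400],None,fx=1.7,fy=1.7,interpolation=2)
cv2.imwrite("pics/f1.png",cv2.hconcat([a,b]))
S=optics.camera_info("scene");D=optics.camera_info("side")
for t in ["tray_push","start_key_top"]:
    u=optics.pinpoint("scene",t);v=optics.pinpoint("side",t)
    if u and v: print(t,tri([(S,np.array(u[0]["location"])),(D,np.array(v[0]["location"]))]))
E
```

```text
clock: 15.73
position: [0.41, 0.2138, 0.1917]
ee_rot: [-2.149, -2.29, 0.0]
force: [0.2, -1.1, 0.8]
width: 0.004
[0.40995094 0.21383742 0.19174001] [ 0.22159742 -1.14652301  0.76036603] 15.7333
start_key_top (array([0.5114218 , 0.0910728 , 0.07127894]), np.float64(0.4059298870064083))
```

View pics/f1.png

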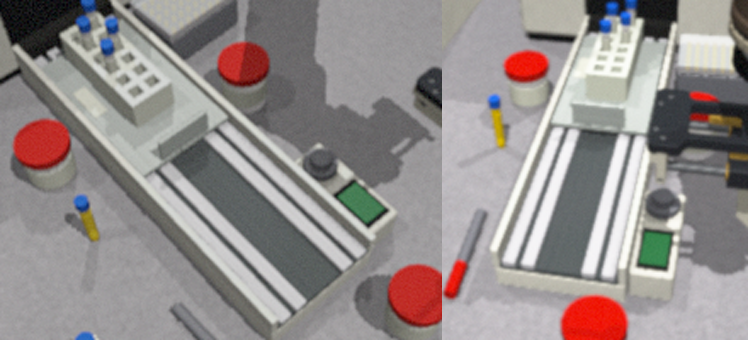

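```bash
python3 - <<'E'
from cell import optics
import cv2,numpy as np
from h import *
B=optics.get_image("side")[:,:,::-1].copy();A=optics.get_image("scene")[:,:,::-1].copy()
p=[.61831,-.03359,.05998]
out=[]
for im,n,(x0,y0,w,h) in ((A,"scene",(235,145,100,80)),(B,"side",(270,130,80,64))):
    c=optics.camera_info(n); f=400/w
    z=cv2.resize(im[y0:y0+h,x0:x0+w],(400,int(h*f)),interpolation=2)
    for dz,col in ((-.0066,(0,0,255)),(-.0136,(0,200,0))):
        for P in ([.065,.01,.063],[-.065,.01,.063],[.035,.01,.099],[-.035,.01,.099]):
            q=(proj(c,d2w(p,np.array(P)+[0,0,dz]))-[x0,y0])*f
            cv2.circle(z,tuple(int(v) for v in q),3,col,-1)
    out.append(z[:320])
cv2.imwrite("pics/g.png",cv2.hconcat(out))
E
```

```text
(no output)
```

View pics/g.png

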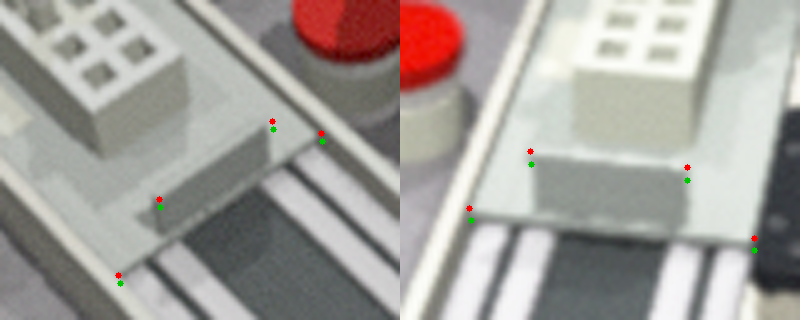

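```bash
python3 - <<'E'
from h import *
S=optics.camera_info("scene");D=optics.camera_info("side")
M=np.array([[.065,.11,.063],[-.065,.11,.063],[.035,.11,.099],[-.035,.11,.099]])
a=lambda *q:np.array([[180+u/3,130+v/3] for u,v in q]); b=lambda *q:np.array([[230+u/3.3,110+v/3.3] for u,v in q])
ini=(a((400,397),(553,280),(437,345),(522,283)),b((122,352),(328,378),(167,315),(281,328)))
fin=(np.array([[117,277],[318,137],[157,208],[268,128]])/4+[235,145],(np.array([[470,214],[752,243],[534,157],[688,168]])-[400,0])/5+[270,130])
for n,(A,B) in (("ini",ini),("fin",fin)):
    f=lambda q:np.concatenate([(proj(c,d2w(q,M+[0,0,q[3]]))-o).ravel() for c,o in ((S,A),(D,B))])
    r=least_squares(f,[.6,0,.06,0]);print(n,r.x.round(4),np.abs(r.fun).max().round(2), r.fun.std().round(2))
E
python3 - <<'E'
import cv2
im=cv2.imread("pics/w4.png");cv2.imwrite("pics/w4d.png",cv2.resize(im[150:250,215:405],None,fx=4.2,fy=4.2,interpolation=2))
E
```

```text
ini [ 0.6142  0.0113  0.0475 -0.0066] 1.96 0.83
fin [ 0.6258 -0.1354  0.0658 -0.0114] 1.14 0.5
```

View pics/w4d.png

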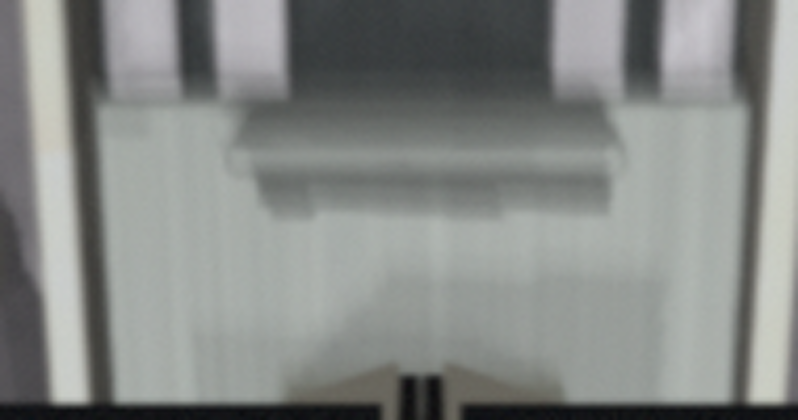

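```bash
python3 -c "
from cell import arm
print(arm.sign_off())"
```

```text
the job is handed in; nothing more can be done
None
```

I pushed the tray home by its tail plate, pressed the start key fully down and let it go, then handed the job in at about 16 s of the 45 s allowed. No verdict came back.

- **Tray:** I pushed with the shut fingertips at 36 mm/s or less, slowing to 18 mm/s near home, against about 2–4 N. It stopped dead at the predicted home position, where the force rose to about 8–9 N.
- **Height check:** This was the least certain check. Fitting the scene and side pictures gave a drop of about 5 mm (7 mm expected), with errors of 1–2 pixels. My first check, from hand-picked corners partly hidden by the arm, was inconclusive. The close wrist picture shows the board clearly below the tops of the deck walls along the tail end that was in view, which fits a full drop.
- **Key:** It went down about 6 mm to a hard stop. The force read 4.0 N just before the stop and 9.8 N against it. I then released it and lifted clear; the final pictures show it up.
- **Everything else:** In the final pictures the four tubes are standing and the cups, marker, tip box and yellow tube look unmoved. I checked those by eye and did not measure them. The gripper was clear of everything at hand-in.

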